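# Load a tray of vials into the staging lane past its spring gate

### The arm

A 6-joint arm with a two-finger parallel gripper is mounted at the origin on the work surface; the furniture and walls round the work are solid. World frame = base frame: x ahead of the robot, y to its left, z up, the work surface at z = 0. Lengths are in m, angles in rad, forces in N, time in s.
With the tool pointing down it reaches from about 0.375 to 0.9 m from the base axis. Payload 3.1 kg.
Tool frame: the origin (TCP) lies between the finger pads; the fingertips stand 25 mm ahead of it and the grasp point (between the pads) lies 6 mm ahead of it; z points along the fingers, y is the direction in which the jaws open and shut (so a half turn about z gives the same grasp; the last joint's range is limited). The gripper opens to 87 mm and grips with 3 to 60 N. Pads are 19 mm wide; open, the fingers measure 117 mm over their backs; the gripper's body (75 mm by 190 mm) begins 51 mm behind the grasp point.
Start: joints at [-1.492, 0.527, 1.433, -0, 1.181, -0.178], TCP at [0.159, -0.604, 0.248] pointing down, gripper open.
Joint ranges: [-3.08, 3.08], [-0.75, 2.2], [0.22, 2.44], [-1.43, 4.57], [0, 2.65], [-2.85, 2.85]. Speed limits (rad/s): [2.79, 2.79, 3.14, 3.14, 3.14, 3.14].

### API

Orientations are given as a unit quaternion [x, y, z, w].
In Python, from plant import robot gives the robot as it stands.
- The arm moves only by the tool carry_out, never from a script. Its argument "series" is a list of rows, each a list of 3 entries, a list of its own where there are three numbers: the shift along the tool's x, y, z in m, then the turn, a rotation vector about the tool's x, y, z in degrees, then the gripper command: -1 is fully open, 1 is shut, values between are in proportion. In form: [[[dx, dy, dz], [rx, ry, rz], hand], ...]. A call has 1 to 10 rows; each row shifts and turns the commanded pose from where the row before left it, along the tool's axes as they then stand; what a row does not reach is not made up. A row lasts 1/10 s, in which the tool goes at most 50 mm and 8.59 degrees, less where a joint would pass 70% of its speed; a pose out of reach is approached as far as the arm can. A call is refused whole if a number of a shift passes 0.05 or a number of a turn 8.59, either way. A call with a gripper value outside its range is refused whole. The fingers move at their own pace and stop on an object; "force" is the grip in N (left out, the last holds). Time passes only in rows, so rows that do not move let the fingers close. It gives the time, the measured TCP pose, the force and the opening at its end, in the units of the state.
- robot.get_state(): the state, without advancing time (a new reading comes with each control period).
- robot.snapshot(name): name is "scene" or "top"; returns the picture (400x640x3 uint8, red, green, blue); there is no depth.
- robot.get_calibration(name): a dict with "mtx" (3x3 intrinsics, pixels), "R" (3x3) and "t" (3): a world point X has camera coordinates R X + t. Camera axes: x right, y down, z forward; pixel columns grow to the right and rows downward; lengths in m; the calibration is good to about 2 mm. A picture is of the moment at which its call begins. get_calibration takes no time and is no camera call.
- robot.close_job(): hands the job in, once; it reports no verdict.
The state is a dict: "time_s": time; "q": joint angles; "dq": joint speeds; "effort": joint torques, N m; "position": TCP position; "tool_rot": TCP orientation; "wrist_force": force on the tool from outside, world axes, zero at the start; "torque": the same for the moment, N m; "opening": opening from 0.0 (shut) to 1.0 (fully open).
Only numpy, scipy, OpenCV 4.12 (cv2) and the standard library are available. Lean on these libraries where they do the work, as an engineer would, in place of code of your own. Each camera call takes 0.05 s, during which the arm holds its last target. There are 200 camera calls.

### The job

Load the steel tray of vials into the staging lane: with one fingertip press the long yellow bar down and keep it down, so that the gate flap lies below the deck, while the other finger pushes the tray along the lane over the gate until it is fully home against the end stop. Keep the bar down until the tray is home, then let it up, so that the gate springs up behind the tray. Only push: do not grip or lift the tray or a vial, keep all six vials standing, and leave the things around the lane where they are.

Things in the scene. Friction and masses are not known exactly. Their poses are not given: they have to be found in the camera images.
- lane: White deck lane with two low aluminium guide walls, fixed. Origin on the worktop under the middle of the gate, midway between the walls; +x along the lane in the push direction, +y away from the press bar, z up. In this frame, mm: deck surface z = 36, x = -245 (open loading end) to 182; walls 4 thick, inner faces at y = -46.5 and 46.5, tops at z = 52, a gap for the gate at x = -13 to 13, then flared to x = 32.
- end_stop (a point): Middle of the end stop's face at deck level: lane x = 172, y = 0, z = 36 mm. The stop spans the lane and is 22 mm high.
- gate (a joint): Gate hinge, axis along the lane at y = 58.5, z = 36 mm: flap and press bar are one rocker. 0: shut, sprung up, the flap stands up to 15 mm above the deck and stops the tray. Grows as the bar is pressed, alike all along the bar: at 0.145 the flap is level with the deck, from 0.15 to the stop at 0.205 it is sunk and the tray passes. About 1 N at first, 3 N when down; shuts by itself.
- gate_flap (a point): Middle of the yellow flap's top: it crosses the lane at lane x = -9.5 to 9.5 mm and rises most on the bar side.
- bar_over_gate (a point): Point on the top face of the press bar, on its centre line, beside the gate (lane x = 0, y about -76 shut and -79 pressed). Its top is 35 mm above the deck when shut (71 mm above the worktop), 15 mm above the deck when the flap is level with it, 6 mm above the deck at the stop.
- bar_loading_end (a point): The same point of the press bar 225 mm back towards the loading end of the lane; the bar reaches 15 mm beyond it.
- vial_tray: Open steel tray, 90 x 155 x 25 mm, walls 2 mm, standing on the deck before the gate with its long side (own y axis) along the lane; origin at the centre of its underside. Its rear and front end walls, to be pushed on and to meet the stop, lie 76 mm from the origin. With six vials it weighs about 0.3 kg. Home: origin at lane x = 96 mm.
- vial_0: Glass vial, 22 mm diameter, 47 mm tall, standing loose in the tray; origin at the centre of its underside, z up.
- vial_1: Glass vial, 22 mm diameter, 47 mm tall, standing loose in the tray; origin at the centre of its underside, z up.
- vial_2: Glass vial, 22 mm diameter, 47 mm tall, standing loose in the tray; origin at the centre of its underside, z up.
- vial_3: Glass vial, 22 mm diameter, 47 mm tall, standing loose in the tray; origin at the centre of its underside, z up.
- vial_4: Glass vial, 22 mm diameter, 47 mm tall, standing loose in the tray; origin at the centre of its underside, z up.
- vial_5: Glass vial, 22 mm diameter, 47 mm tall, standing loose in the tray; origin at the centre of its underside, z up.
- bar_middle (a point): Middle of the top of the long yellow ribbed press bar, outside the wall on the lane's -y side, part of the gate rocker: 270 mm long, 26 mm wide, 8 mm thick, parallel to the lane from lane x = -240 to 30. Between it and the guide wall is a gap of about 15 mm.
- swab_box: Bystander: upright box of swabs, 55 x 60 x 90 mm; origin at the centre of its underside.
- tape: Bystander: roll of brown tape lying flat, 94 mm across, 48 mm high; origin at the centre of its underside.
- used_vial: Bystander: a vial 22 x 47 mm standing on the worktop beyond the lane; origin at the centre of its underside.
- pen: Bystander: blue pen lying on the worktop, 128 mm long, 12 mm thick; origin at the centre of its underside.

How it is judged:
By the outcome, as a careful person would: the job done as asked, in the order asked, and still so for the second after the job is handed in, with the robot touching nothing.
It also fails if it takes over 38 s, if anything falls off the work surface, if the arm or the gripper's body presses on something with over 40 N, if the wrist force passes 120 N, or if a joint passes its speed limit or range.

## Working session

There is one attempt and no reset: what is moved stays moved. The work goes in short steps, Python scripts to look and compute and a tool call to move; the robot and the scene stay as the last step left them, time stands still between calls to the robot, and variables do not carry over. Pictures are saved under pics/ and viewed, about 8 in all and at most 12, crops included, and the job is handed in when it is done.

Besides the shell and the picture viewer there is one more tool, called after "Emit:" as name(argument=value, ...) on one line, values as JSON. carry_out: Moves the arm, as the interface text tells. Its arguments: {"type":"object","properties":{"series":{"type":"array","items":{"type":"array"}},"force":{"type":"number"}},"required":["series"]}

```bash
mkdir -p pics; ls
python3 - <<'E'
from plant import robot
import cv2
for n in("scene","top"):
    cv2.imwrite(f"pics/{n}0.png",robot.snapshot(n)[:,:,::-1])
    print(n,robot.get_calibration(n))
print(robot.get_state())
E
```

```text
pics
scene {'mtx': array([[490.70523176,   0.        , 320.59875273],
       [  0.        , 490.70523176, 192.71305232],
       [  0.        ,   0.        ,   1.        ]]), 'R': array([[-5.31114108e-01, -8.47300266e-01,  2.51954368e-04],
       [-3.83233316e-01,  2.39957310e-01, -8.91937618e-01],
       [ 7.55678523e-01, -4.73817210e-01, -4.52158403e-01]]), 't': array([0.35321893, 0.30192335, 0.89693856])}
top {'mtx': array([[498.8497905 ,   0.        , 315.65900396],
       [  0.        , 498.8497905 , 207.4850158 ],
       [  0.        ,   0.        ,   1.        ]]), 'R': array([[ 9.84394528e-03, -9.99951547e-01, -9.28316828e-06],
       [-9.90246628e-01, -9.74711569e-03, -1.38984203e-01],
       [ 1.38977379e-01,  1.37734552e-03, -9.90294598e-01]]), 't': array([0.03789967, 0.59860843, 1.52189407])}
{'time_s': 0.1, 'q': array([-1.49150350e+00,  5.28340592e-01,  1.43378920e+00, -4.18188980e-06,
        1.18142044e+00, -1.78528182e-01]), 'dq': array([ 6.23678133e-04, -4.41802562e-04, -4.06950434e-03,  6.23653800e-04,
        4.14518127e-05,  7.79541569e-04]), 'effort': array([-3.04273672e-04, -4.40986955e+01, -1.77150661e+01,  6.34940690e-02,
        5.33922378e-02, -4.86449528e-05]), 'position': array([ 0.15931901, -0.60370734,  0.24668471]), 'tool_rot': array([ 9.91701964e-01,  1.28554489e-01,  4.66140733e-05, -9.77680919e-04]), 'wrist_force': array([ 1.10288494,  0.07528052, -0.41303401]), 'torque': array([ 0.03159797,  0.03437405, -0.04433918]), 'opening': 1.000585658103262}
```

View pics/scene0.png

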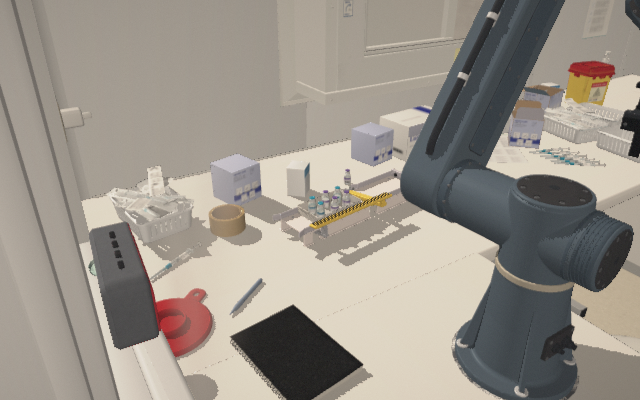

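View pics/top0.png

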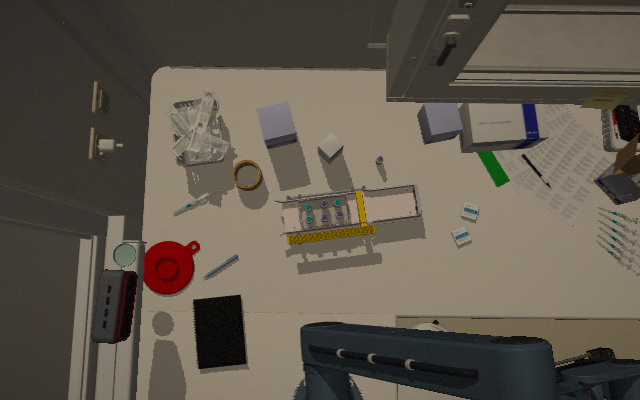

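The lane's push direction runs to image right in the top view, roughly world -y. The bar is on the robot side, running from about (290,241) to (375,230), and the gate is at (361,208). I'll zoom in next.

```bash
cat > h.py <<'E'
import numpy as np, cv2
from plant import robot
def ray(n,uv,z):
    c=robot.get_calibration(n);K,R,t=c["mtx"],c["R"],c["t"]
    o=-R.T@t; d=R.T@np.linalg.inv(K)@np.array([uv[0],uv[1],1.]); return o+d*(z-o[2])/d[2]
def proj(n,X):
    c=robot.get_calibration(n);p=c["mtx"]@(c["R"]@np.array(X)+c["t"]);return p[:2]/p[2]
def crop(n,x,y,w,h,f,name):
    im=robot.snapshot(n)[:,:,::-1]
    cv2.imwrite(name,cv2.resize(im[y:y+h,x:x+w],None,fx=f,fy=f,interpolation=cv2.INTER_CUBIC)); return im
E
python3 - <<'E'
from h import *
im=crop("top",270,150,160,120,5,"pics/t1.png")
hsv=cv2.cvtColor(im,cv2.COLOR_BGR2HSV)
m=cv2.inRange(hsv,(20,120,80),(35,255,255));m[:180]=0;m[260:]=0;m[:,:270]=0;m[:,430:]=0
ys,xs=np.nonzero(m);print(len(xs),xs.min(),xs.max(),ys.min(),ys.max())
E
```

```text
1003 287 375 191 244
```

View pics/t1.png

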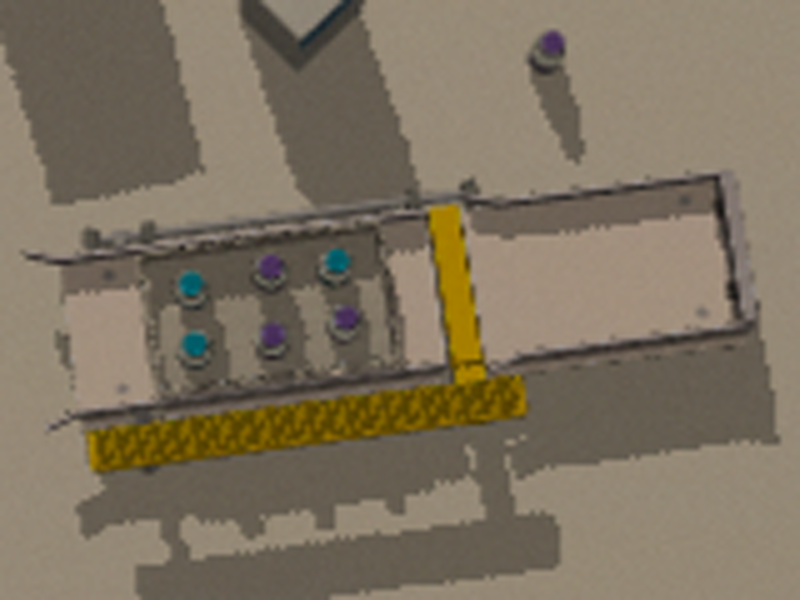

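Run:
```python
from h import *
from scipy.optimize import least_squares
# points in crop/5 + offset -> lane mm
P=lambda x,y:(270+(x-2)/5,150+(y-2)/5)
pts=[((88,432),(-240,-63,71)),((97,472),(-240,-89,71)),((527,412),(30,-89,71)),((520,376),(30,-63,71)),
 ((720,178),(172,46.5,55)),((738,328),(172,-46.5,54)),((430,207),(-9.5,46,37)),((460,207),(9.5,46,37)),((450,362),(-9.5,-43,50)),((483,362),(9.5,-43,50))]
W=[];L=[]
for p,l in pts: W.append(ray("top",P(*p),l[2]/1e3)); L.append(np.array(l)/1e3)
W=np.array(W)[:,:2];L=np.array(L)[:,:2]
def f(v):
    c,s=np.cos(v[2]),np.sin(v[2]); return (L@np.array([[c,s],[-s,c]])+v[:2]-W)
r=least_squares(lambda v:f(v).ravel(),[0.6,0,-1.5]);print(r.x);print((f(r.x)*1e3).round(1))
np.save("lane.npy",r.x)
v=r.x;c,s=np.cos(v[2]),np.sin(v[2]);R=np.array([[c,-s],[s,c]])
for p in [(148,258),(163,400),(380,228),(403,368)]:
    print((R.T@(ray("top",P(*p),.061)[:2]-v[:2])*1e3).round(1))
for l in [(-215,-39.5),(10,-39.5)]: print(l,R@np.array(l)/1e3+v[:2])
# reproject in scene
im=robot.snapshot("scene")[:,:,::-1].copy()
def w(l): return np.r_[R@np.array(l[:2])/1e3+v[:2],l[2]/1e3]
for l in [p[1] for p in pts]+[(-245,46.5,52),(-245,-46.5,52)]:
    u=proj("scene",w(l)); cv2.circle(im,tuple(np.round(u*8).astype(int)),8,(0,0,255),-1,shift=3)
cv2.imwrite("pics/s1.png",cv2.resize(im[160:250,265:405],None,fx=5,fy=5,interpolation=cv2.INTER_CUBIC))
```

```text
[ 0.60113405 -0.09768995 -1.4361495 ]
[[ 1.1  2. ]
 [-0.3  4.4]
 [-3.3 -1.1]
 [ 0.4 -1.8]
 [ 0.6 -0.1]
 [ 2.7 -2.8]
 [-7.3 -0.2]
 [-4.9 -0.1]
 [ 4.4 -0.9]
 [ 6.7  0.7]]
[-189.1   39.3]
[-190.6  -49.6]
[-43.8  40.1]
[-41.4 -48.4]
(-215, -39.5) [0.53312989 0.11006155]
(10, -39.5) [ 0.56333397 -0.11290193]
```

View pics/s1.png

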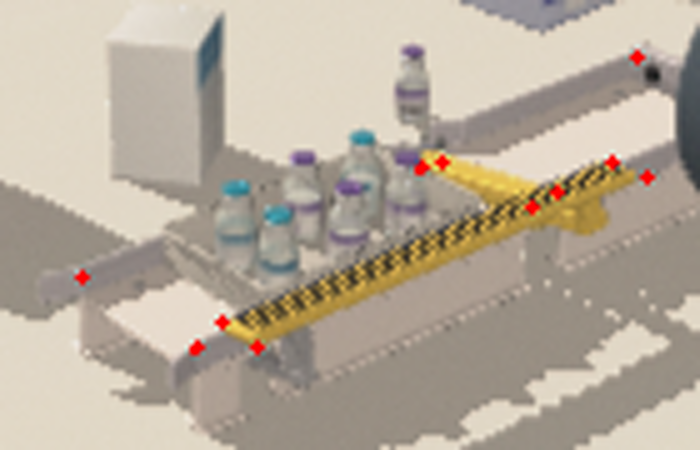

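The reprojected lane and bar points agree with the scene view to about 2–3 mm: the bar ends land on (225,322)–(258,343) and (612,162)–(647,177). The rear wall of the tray is at about lane x = -190 to -197. I'll move over the loading end now.

Emit:
carry_out(series=[[[0.034,-0.025,0],[0,0,0],-0.47],[[0.034,-0.025,0],[0,0,0],-0.47],[[0.034,-0.025,0],[0,0,0],-0.47],[[0.034,-0.025,0],[0,0,0],-0.47],[[0.034,-0.025,0],[0,0,0],-0.47],[[0.034,-0.025,0],[0,0,0],-0.47],[[0.034,-0.025,0],[0,0,0],-0.47],[[0.034,-0.025,0],[0,0,0],-0.47],[[0.034,-0.025,0],[0,0,0],-0.47],[[0.034,-0.025,0],[0,0,0],-0.47]])

```text
time_s: 1.2
position: [0.4252, -0.2744, 0.2476]
tool_rot: [0.992, 0.128, 0.0, 0.0]
wrist_force: [0.3, -0.3, 0.5]
opening: 0.732
```

Emit:
carry_out(series=[[[0.02,-0.034,0],[0,0,0],-0.47],[[0.02,-0.034,0],[0,0,0],-0.47],[[0.02,-0.034,0],[0,0,0],-0.47],[[0.02,-0.034,0],[0,0,0],-0.47],[[0.02,-0.034,0],[0,0,0],-0.47],[[0.02,-0.034,0],[0,0,0],-0.47],[[0.02,-0.034,0],[0,0,0],-0.47],[[0.02,-0.034,0],[0,0,0],-0.47],[[0.02,-0.034,0],[0,0,0],-0.47],[[0.02,-0.034,0],[0,0,0],-0.47]])

```text
time_s: 2.2
position: [0.5312, 0.1055, 0.2475]
tool_rot: [0.992, 0.129, -0.0, 0.0]
wrist_force: [1.4, -0.1, -0.5]
opening: 0.736
```

Emit:
carry_out(series=[[[0,0,0],[0,0,-8.29],-0.47],[[0,0,0],[0,0,-8.29],-0.47],[[0,0,0],[0,0,-8.29],-0.47],[[0,0,0],[0,0,-8.29],-0.47],[[0,0,0],[0,0,-8.29],-0.47],[[0,0,0],[0,0,-8.29],-0.47],[[0,0,0],[0,0,-8.29],-0.47],[[0,0,0],[0,0,-8.29],-0.47],[[0,0,0],[0,0,-8.29],-0.47],[[0,0,0],[0,0,-8.29],-0.47]])

```text
time_s: 3.2
position: [0.5309, 0.1039, 0.2474]
tool_rot: [0.656, 0.755, -0.0, -0.0]
wrist_force: [-0.5, 0.3, -0.2]
opening: 0.737
```

Emit:
carry_out(series=[[[0.009,0.002,0.02],[0,0,0],-0.47],[[0,0,0.03],[0,0,0],-0.47],[[0,0,0.03],[0,0,0],-0.47],[[0,0,0.025],[0,0,0],-0.47],[[0,0,0.015],[0,0,0],-0.47],[[0,0,0],[0,0,0],-0.47]])

```text
time_s: 3.8
position: [0.5302, 0.113, 0.1253]
tool_rot: [0.658, 0.753, -0.002, -0.002]
wrist_force: [0.0, -0.0, 0.5]
opening: 0.737
```

Run:
```python
from h import *
a=crop("scene",260,140,150,110,5,"pics/a.png");b=crop("top",270,150,160,110,4,"pics/b.png")
A=cv2.imread("pics/a.png")[:, :];B=cv2.imread("pics/b.png")
A=cv2.resize(A,(400,294));B=cv2.resize(B,(400,275))
cv2.imwrite("pics/s2.png",cv2.resize(cv2.imread("pics/a.png"),(750,550)))
s=robot.get_state();v=np.load("lane.npy");c,q=np.cos(v[2]),np.sin(v[2])
print(np.array([[c,q],[-q,c]])@(s["position"][:2]-v[:2])*1e3,s["position"])
```

```text
[-218.13367926  -40.19558027] [0.53201994 0.11307349 0.12756175]
```

View pics/s2.png

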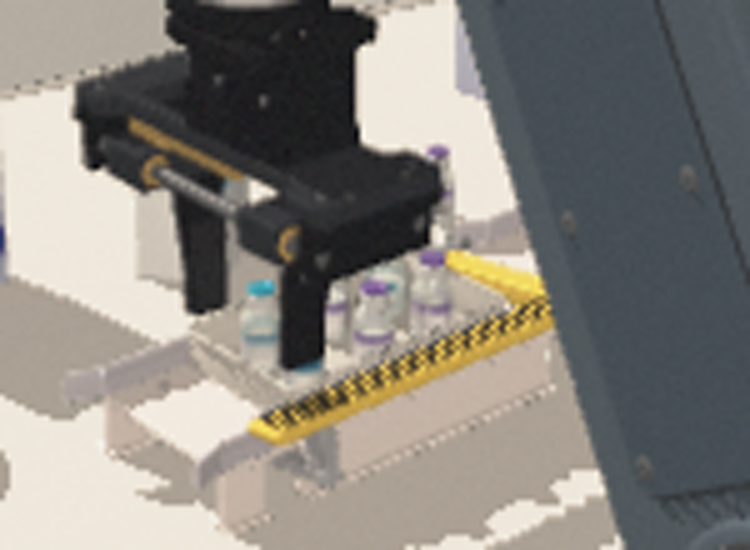

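View pics/b.png

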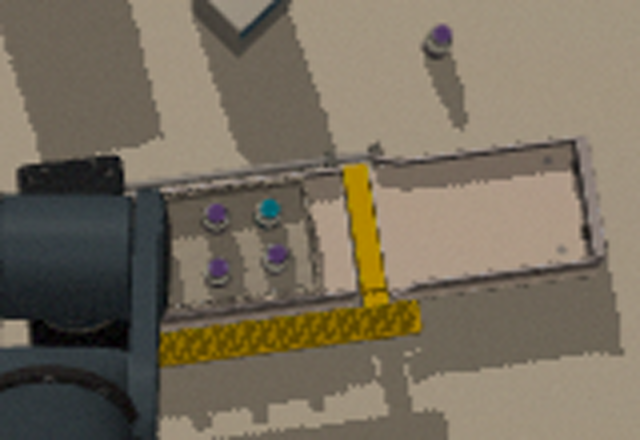

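Run:
```python
from h import *
v=np.load("lane.npy");c,q=np.cos(v[2]),np.sin(v[2]);R=np.array([[c,q],[-q,c]])
L=lambda p,z,ox,oy,n="scene":print((R@(ray(n,(ox+(p[0]-2)/5,oy+(p[1]-2)/5),z)[:2]-v[:2])*1e3).round(1))
for p in[(282,364),(300,368),(322,364)]:L(p,.1025,260,140)
for p in[(186,312),(225,312)]:L(p,.1025,260,140)
print("tray rear")
for p in[(168,243),(250,295)]:L(p,.061,265,160)
```

```text
[-226.1  -71.9]
[-222.   -80.4]
[-211.4  -84.1]
[-229.2   -0.3]
[-214.3  -12.7]
tray rear
[-200.6   32.7]
[-202.   -36.6]
```

Finger A projects to lane y of about -78 and x of about -219, which is over the bar. Finger B is at y of about 0, behind the tray. I'll descend and press.

Emit:
carry_out(series=[[[0.003,0,0.01],[0,0,0],-0.47],[[0,0,0.01],[0,0,0],-0.47],[[0,0,0.01],[0,0,0],-0.47],[[0,0,0.008],[0,0,0],-0.47],[[0,0,0.006],[0,0,0],-0.47],[[0,0,0.005],[0,0,0],-0.47],[[0,0,0.004],[0,0,0],-0.47],[[0,0,0.003],[0,0,0],-0.47],[[0,0,0],[0,0,0],-0.47]])

```text
time_s: 4.8
position: [0.5307, 0.116, 0.0712]
tool_rot: [0.658, 0.753, -0.001, -0.001]
wrist_force: [-2.4, 0.2, 3.4]
opening: 0.733
```

Run:
```python
from h import *
im=crop("scene",260,140,150,110,5,"pics/s3.png")
im=crop("top",270,150,160,110,4,"pics/b3.png")
s=robot.get_state();v=np.load("lane.npy");c,q=np.cos(v[2]),np.sin(v[2])
print(np.array([[c,q],[-q,c]])@(s["position"][:2]-v[:2])*1e3,s["position"],s["wrist_force"],s["torque"])
```

```text
[-221.17964364  -40.55394663] [0.53125593 0.11604378 0.07162279] [-2.87135245  0.85690631  3.17916692] [-0.01660303  0.51286859  0.0039384 ]
```

View pics/s3.png

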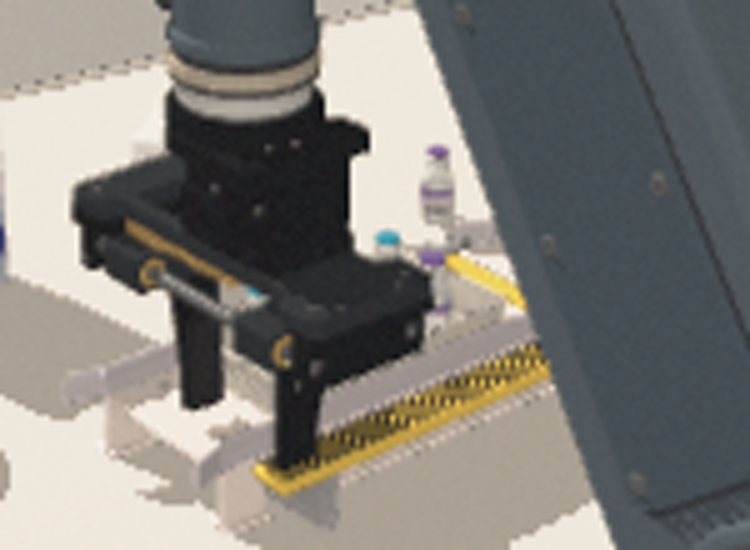

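The bar is down, with about 3 N on the tip and the tip roughly 10 mm above the deck. Finger B is in the lane behind the tray. I'll start pushing gently.

Emit:
carry_out(series=[[[-0.002,0,0.001],[0,0,0],-0.47],[[-0.003,0,0],[0,0,0],-0.47],[[-0.003,0,0],[0,0,0],-0.47],[[-0.003,0,0],[0,0,0],-0.47],[[-0.003,0,0],[0,0,0],-0.47],[[-0.003,0,0],[0,0,0],-0.47],[[-0.003,0,0],[0,0,0],-0.47],[[-0.003,0,0],[0,0,0],-0.47],[[-0.003,0,0],[0,0,0],-0.47],[[-0.003,0,0],[0,0,0],-0.47]])

```text
time_s: 5.9
position: [0.5352, 0.0878, 0.0708]
tool_rot: [0.658, 0.753, 0.0, -0.0]
wrist_force: [-0.4, 6.5, 4.7]
opening: 0.734
```

Emit:
carry_out(series=[[[-0.003,0,0],[0,0,0],-0.47],[[-0.003,0,0],[0,0,0],-0.47],[[-0.004,0,0],[0,0,0],-0.47],[[-0.004,0,0],[0,0,0],-0.47],[[-0.004,0,0],[0,0,0],-0.47],[[-0.004,0,0],[0,0,0],-0.47],[[-0.004,0,0],[0,0,0],-0.47],[[-0.004,0,0],[0,0,0],-0.47],[[-0.004,0,0],[0,0,0],-0.47],[[-0.004,0,0],[0,0,0],-0.47]])

```text
time_s: 6.9
position: [0.5399, 0.0503, 0.0708]
tool_rot: [0.658, 0.753, 0.0, -0.001]
wrist_force: [-1.4, 6.2, 5.6]
opening: 0.735
```

Run:
```python
from h import *
crop("scene",260,140,150,110,5,"pics/s4.png")
crop("top",270,150,160,110,5,"pics/b4.png")
s=robot.get_state();v=np.load("lane.npy");c,q=np.cos(v[2]),np.sin(v[2])
R=np.array([[c,q],[-q,c]])
print(R@(s["position"][:2]-v[:2])*1e3,s["position"],s["wrist_force"],R@s["wrist_force"][:2],s["torque"])
```

```text
[-154.24775301  -40.71534668] [0.54008095 0.04969603 0.07074822] [-0.91872464  4.21541652  4.9198655 ] [-4.30059186 -0.34453012] [0.64977646 0.09378012 0.04423381]
```

View pics/b4.png

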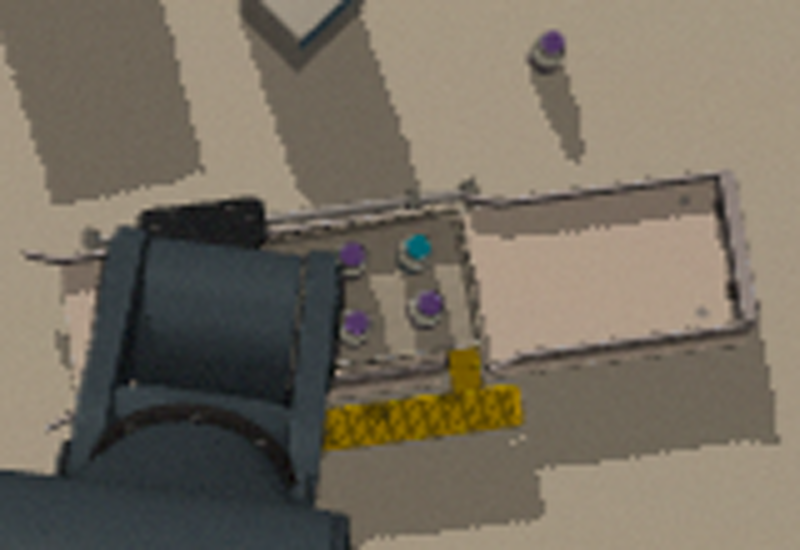

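The tray has moved. Its front edge, at about (470,210)–(485,350), is over the sunken flap and the vials are upright. I'll keep pushing.

Emit:
carry_out(series=[[[-0.003,0,0],[0,0,0],-0.47],[[-0.004,0,0],[0,0,0],-0.47],[[-0.005,0,0],[0,0,0],-0.47],[[-0.005,0,0],[0,0,0],-0.47],[[-0.005,0,0],[0,0,0],-0.47],[[-0.005,0,0],[0,0,0],-0.47],[[-0.005,0,0],[0,0,0],-0.47],[[-0.005,0,0],[0,0,0],-0.47],[[-0.005,0,0],[0,0,0],-0.47],[[-0.005,0,0],[0,0,0],-0.47]])

```text
time_s: 8.0
position: [0.5458, 0.004, 0.0707]
tool_rot: [0.658, 0.753, 0.0, -0.001]
wrist_force: [-1.4, 6.7, 6.2]
opening: 0.733
```

Emit:
carry_out(series=[[[-0.005,0,0],[0,0,0],-0.47],[[-0.005,0,0],[0,0,0],-0.47],[[-0.005,0,0],[0,0,0],-0.47],[[-0.005,0,0],[0,0,0],-0.47],[[-0.005,0,0],[0,0,0],-0.47],[[-0.005,0,0],[0,0,0],-0.47],[[-0.005,0,0],[0,0,0],-0.47],[[-0.005,0,0],[0,0,0],-0.47],[[-0.004,0,0],[0,0,0],-0.47],[[-0.003,0,0],[0,0,0],-0.47]])

```text
time_s: 9.0
position: [0.5519, -0.0425, 0.0707]
tool_rot: [0.658, 0.753, 0.0, -0.001]
wrist_force: [-1.1, 6.8, 6.5]
opening: 0.734
```

Run:
```python
from h import *
crop("scene",260,140,150,110,5,"pics/s5.png")
crop("top",270,150,160,110,5,"pics/b5.png")
s=robot.get_state();v=np.load("lane.npy");c,q=np.cos(v[2]),np.sin(v[2])
R=np.array([[c,q],[-q,c]])
print(R@(s["position"][:2]-v[:2])*1e3,s["position"],s["wrist_force"],R@s["wrist_force"][:2],s["torque"])
```

```text
[-60.86919364 -41.33389154] [ 0.55200317 -0.04292037  0.07073675] [-1.43492161  5.36117709  6.85918319] [-5.50527639 -0.70224759] [0.89809611 0.11578411 0.07221172]
```

View pics/b5.png

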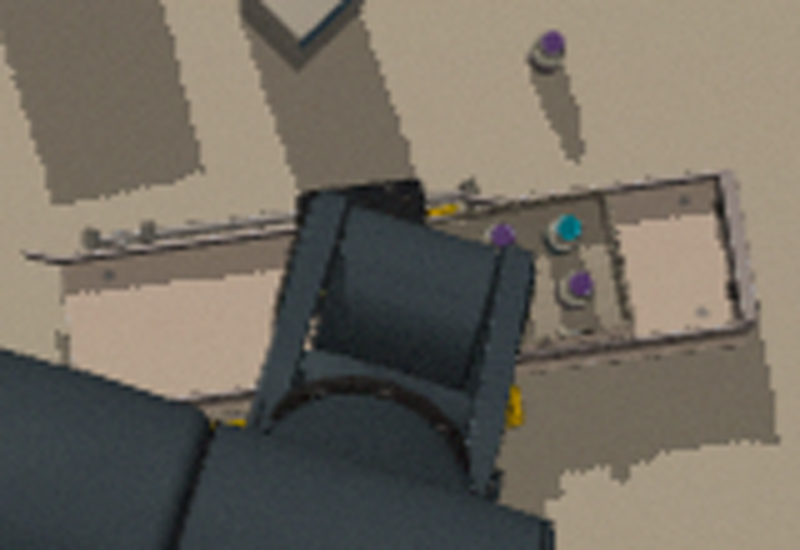

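The front edge at x≈620 px has about 70 mm left to the stop at x≈735 px.

Emit:
carry_out(series=[[[-0.003,0,0],[0,0,0],-0.47],[[-0.004,0,0],[0,0,0],-0.47],[[-0.005,0,0],[0,0,0],-0.47],[[-0.005,0,0],[0,0,0],-0.47],[[-0.005,0,0],[0,0,0],-0.47],[[-0.005,0,0],[0,0,0],-0.47],[[-0.005,0,0],[0,0,0],-0.47],[[-0.005,0,0],[0,0,0],-0.47],[[-0.005,0,0],[0,0,0],-0.47],[[-0.004,0,0],[0,0,0],-0.47]])

```text
time_s: 10.1
position: [0.5578, -0.0878, 0.0707]
tool_rot: [0.658, 0.753, 0.0, -0.002]
wrist_force: [-1.3, 8.3, 7.5]
opening: 0.736
```

Emit:
carry_out(series=[[[-0.003,0,0],[0,0,0],-0.47],[[-0.003,0,0],[0,0,0],-0.47],[[-0.003,0,0],[0,0,0],-0.47],[[-0.002,0,0],[0,0,0],-0.47],[[-0.002,0,0],[0,0,0],-0.47],[[-0.002,0,0],[0,0,0],-0.47]])

```text
time_s: 10.7
position: [0.5597, -0.1023, 0.0708]
tool_rot: [0.658, 0.753, 0.0, -0.002]
wrist_force: [-1.9, 7.3, 7.5]
opening: 0.734
```

```bash
cat > st.py <<'E'
from h import *
s=robot.get_state();v=np.load("lane.npy");c,q=np.cos(v[2]),np.sin(v[2])
R=np.array([[c,q],[-q,c]])
print((R@(s["position"][:2]-v[:2])*1e3).round(1),s["position"].round(4),R@s["wrist_force"][:2],s["wrist_force"][2],s["time_s"])
E
python3 st.py
```

```text
[ -1.  -41.7] [ 0.5597 -0.1023  0.0708] [-7.49285762 -0.89818293] 7.460088065410011 10.7
```

Expected home is at about x = +9 to +11. I'll creep forward until the force rises.

Emit:
carry_out(series=[[[-0.002,0,0],[0,0,0],-0.47],[[-0.002,0,0],[0,0,0],-0.47],[[-0.002,0,0],[0,0,0],-0.47],[[-0.001,0,0],[0,0,0],-0.47],[[-0.001,0,0],[0,0,0],-0.47]])

```text
time_s: 11.2
position: [0.5607, -0.1101, 0.0708]
tool_rot: [0.658, 0.753, 0.0, -0.002]
wrist_force: [-1.5, 8.0, 8.0]
opening: 0.732
```

Emit:
carry_out(series=[[[-0.001,0,0],[0,0,0],-0.47],[[-0.001,0,0],[0,0,0],-0.47],[[0,0,0],[0,0,0],-0.47]])

```text
time_s: 11.5
position: [0.5609, -0.1116, 0.0708]
tool_rot: [0.658, 0.753, 0.0, -0.002]
wrist_force: [-0.5, 9.1, 8.0]
opening: 0.733
```

```bash
python3 st.py
```

```text
[  8.4 -41.7] [ 0.5609 -0.1116  0.0708] [-9.10728873  0.76649368] 8.042134248093015 11.5
```

Emit:
carry_out(series=[[[-0.001,0,0],[0,0,0],-0.47],[[-0.001,0,0],[0,0,0],-0.47],[[-0.001,0,0],[0,0,0],-0.47],[[0,0,0],[0,0,0],-0.47]])

```text
time_s: 11.9
position: [0.5609, -0.112, 0.0708]
tool_rot: [0.658, 0.753, 0.001, -0.004]
wrist_force: [0.4, 17.0, 10.1]
opening: 0.736
```

```bash
python3 st.py
```

```text
[  8.7 -41.8] [ 0.5609 -0.112   0.0708] [-16.80353495   2.72594419] 10.085356929844847 11.9
```

Run:
```python
from h import *
crop("top",330,170,110,80,7,"pics/b6.png")
```

```text
(no output)
```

View pics/b6.png

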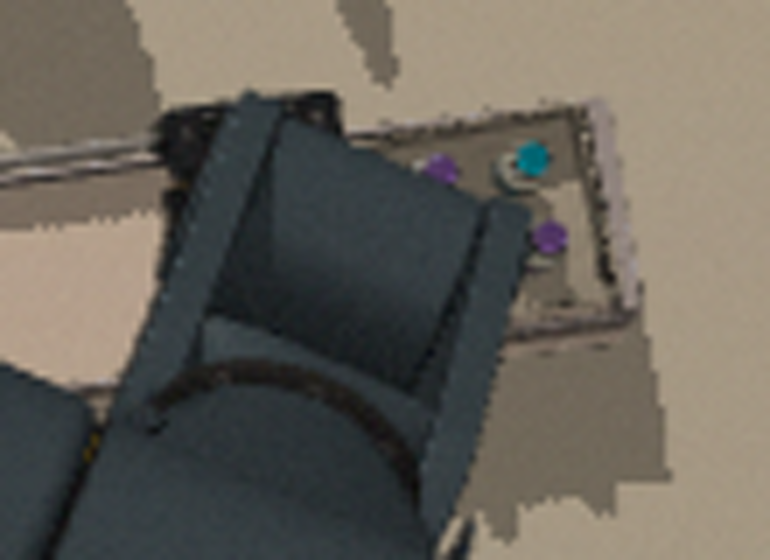

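The front wall of the tray lies along the stop over its full width, from (580,110) to (625,310), and the force rose from 8 to 17 N with no further movement. The tray is home. I'll back off while still pressing, then lift.

Emit:
carry_out(series=[[[0.003,0,0],[0,0,0],-0.47],[[0.003,0,0],[0,0,0],-0.47],[[0.002,0,0],[0,0,0],-0.47],[[0,0,0],[0,0,0],-0.47],[[0,0,-0.004],[0,0,0],-0.47],[[0,0,-0.005],[0,0,0],-0.47],[[0,0,-0.006],[0,0,0],-0.47],[[0,0,-0.006],[0,0,0],-0.47],[[0,0,-0.006],[0,0,0],-0.47],[[0,0,-0.006],[0,0,0],-0.47]])

```text
time_s: 12.95
position: [0.5612, -0.1085, 0.1039]
tool_rot: [0.658, 0.753, -0.0, -0.001]
wrist_force: [0.2, -0.3, 0.5]
opening: 0.736
```

Emit:
carry_out(series=[[[0,0,-0.015],[0,0,0],-0.47],[[0,0,-0.03],[0,0,0],-0.47],[[0,0,-0.04],[0,0,0],-0.47],[[0,0,-0.04],[0,0,0],-0.47],[[0.03,0,-0.03],[0,0,0],-0.47],[[0.04,-0.02,0],[0,0,0],-0.47],[[0.04,-0.02,0],[0,0,0],-0.47],[[0.04,-0.02,0],[0,0,0],-0.47],[[0.04,0,0],[0,0,0],-0.47],[[0.04,0,0],[0,0,0],-0.47]])

```text
time_s: 13.95
position: [0.4698, 0.1124, 0.2588]
tool_rot: [0.658, 0.753, -0.0, -0.0]
wrist_force: [-0.7, -1.1, -0.1]
opening: 0.738
```

Emit:
carry_out(series=[[[0.04,0,0],[0,0,0],-0.47],[[0.02,0,0],[0,0,0],-0.47],[[0,0,0],[0,0,0],-0.47]])

```text
time_s: 14.25
position: [0.4621, 0.1728, 0.2586]
tool_rot: [0.657, 0.754, -0.0, -0.001]
wrist_force: [0.6, -0.5, 0.5]
opening: 0.731
```

Run:
```python
from h import *
a=crop("top",270,150,170,110,4,"pics/a7.png");crop("scene",260,140,170,110,4,"pics/c7.png")
cv2.imwrite("pics/f7.png",cv2.resize(np.vstack([cv2.imread("pics/a7.png"),cv2.imread("pics/c7.png")]),None,fx=.68,fy=.68,interpolation=cv2.INTER_AREA))
print(robot.get_state()["wrist_force"],robot.get_state()["time_s"])
```

```text
[-0.4643379  -0.41527504  0.36012494] 14.35
```

View pics/f7.png

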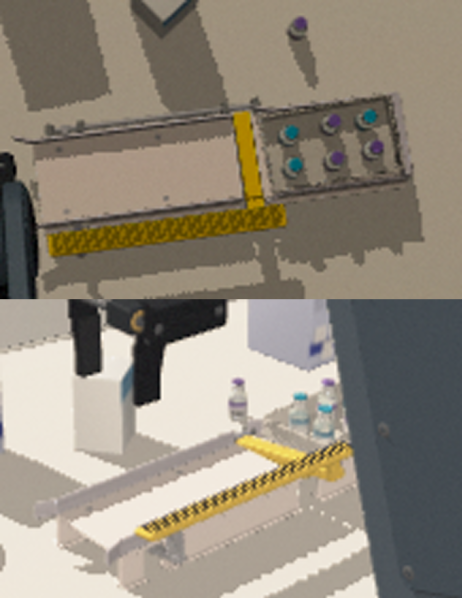

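The tray is at the stop at (400,135) with all six vials standing. The flap is up behind it at (248,155), the bar is raised and the bystanders are unmoved. I'll hand it in.

```bash
python3 -c "
from plant import robot
print(robot.close_job())"
```

```text
the job is handed in; nothing more can be done
None
```

The tray of vials is home against the end stop, the gate has sprung up behind it, and the job was handed in at about 14.4 s.

**What I did:** One fingertip held the yellow bar down with its tip about 10 mm above the deck. The other finger pushed the tray about 210 mm along the lane until it met the stop. I then backed off about 4 mm with the bar still down, let the bar up and moved the arm clear.

**Last checks:**
- **Tray home:** the pushing force rose from about 8 N to 17 N while the tool moved under 0.5 mm. The top view showed the tray's front wall along the whole width of the stop.
- **After release:** the final pictures showed the flap and bar up, all six vials standing, and the swab box and used vial in place. The wrist force was about zero. The tape and pen were outside these last crops, and the arm did not work near them.

**Disagreements:** The two camera views differed by about 10 mm on where the tray's rear wall started. The lane fit was uncertain by a few mm, up to about 7 mm at the flap, so I used contact force rather than position to confirm the tray was home.

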